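# Dip the stopper magazine and clamp the rod

## Robot

A 6-joint arm with a two-finger parallel gripper is mounted at the origin on the work surface. World frame = base frame: x ahead of the robot, y to its left, z up, the work surface at z = 0. Lengths are in m, angles in rad, forces in N, time in s.
With the tool pointing down it reaches from about 0.3 to 0.775 m from the base axis. Payload 14.6 kg.
Tool frame: the origin (TCP) lies on the mounting face of the last link; the fingertips stand 199 mm ahead of it and the grasp point (between the pads) lies 180 mm ahead of it (tips_ahead is the distance from the TCP to the fingertips, in m); x points along the fingers, y is the direction in which the jaws open and shut, and the axes are right-handed (so a half turn about x gives the same grasp; the last joint's range is limited). The gripper opens to 94 mm and grips with 3 to 60 N. Pads are 16 mm wide; open, the fingers measure 119 mm over their backs; the gripper's body (75 mm by 177 mm) begins 78 mm behind the grasp point.
Start: joints at [1.083, 0.3, 1.521, -0, 1.321, -0.067], TCP at [0.225, 0.502, 0.405] pointing down, gripper open.
Joint ranges: [-3.03, 3.03], [-0.79, 2.21], [0.23, 2.52], [-1.04, 4.18], [0, 3.07], [-2.55, 2.55]. Speed limits (rad/s): [2.22, 2.22, 2.57, 3.14, 3.14, 3.14].

## Interface

Orientations are given as a rotation vector (axis times angle).
In Python, from rig import * gives the robot as it stands.
- The arm moves only by the tool play_rows, never from a script. Its argument "increments" is a list of rows, each an object with "translation": the shift along the world's x, y, z in mm, a list of three; "delta_rot": the turn, a rotation vector about the world's x, y, z in rad, a list of three; "grip": the finger opening in mm, from 0 to 94. In form: [{"translation": [x, y, z], "delta_rot": [wx, wy, wz], "grip": grip}, ...]. A call has 1 to 8 rows; each row is the pose to reach, as a shift and turn from the pose commanded when the call began; what a row does not reach only later rows make up. A row lasts 1/12 s, in which the tool goes at most 41.7 mm and 7.16 degrees, less where a joint would pass 70% of its speed; a pose out of reach is approached as far as the arm can. A call with a gripper value outside its range is refused whole. The fingers move at their own pace and stop on an object; "newtons" is the grip in N (left out, the last holds). Time passes only in rows, so rows that repeat a pose let the fingers close. It gives the time, the measured TCP pose, the force and the opening at its end, in the units of the state.
- observe(): the state, without advancing time (a new reading comes with each control period).
- get_image(name): name is "scene" or "top"; returns the picture (400x640x3 uint8, blue, green, red); there is no depth.
- camera_params(name): a dict with "fx", "fy", "cx", "cy" (pixels), "rvec" (rotation vector, rad) and "tvec" (3), from world to camera coordinates, as OpenCV has them. Camera axes: x right, y down, z forward; pixel columns grow to the right and rows downward; lengths in m; the calibration is good to about 2 mm. A picture is of the moment at which its call begins. camera_params takes no time and is no camera call.
- close_job(): hands the job in, once; it reports no verdict.
Trained networks look in the newest picture that a camera, given by its name, has taken for a name from the list of things; names that differ only in an ending like _2 or _b are one class to them, and where a whole thing is asked for, a point or a joint stands for the part that bears it (a point fixed in the world has none). Each returns a list of dicts, best first, with "conf" (0 to 1); they miss things now and then, are a little off and sometimes report something else, mostly with a low value. They report only what shows in the picture. A call takes as long as a camera call. They do not tell look-alikes from the thing itself.
- masks_of(thing, camera): "region" (400x640 bool, what is visible of it) and "bbox" ([left, top, right, bottom] as shares, 0 to 1, of the picture: columns of its width, rows of its height, round what is visible of it).
- spot_point(thing, camera): "xy" ([column, row] as shares, 0 to 1, of the picture: columns of its width, rows of its height: a listed point, or the origin of a listed thing).
The state is a dict: "time": time; "joint_pos": joint angles; "dq": joint speeds; "joint_efforts": joint torques, N m; "position": TCP position; "tcp_rot": TCP orientation; "ft_force": force on the tool from outside, world axes, zero at the start; "moment": the same for the moment, N m; "gripper_width": finger opening in m.
Only numpy, scipy, OpenCV 4.12 (cv2) and the standard library are available. Lean on these libraries where they do the work, as an engineer would, in place of code of your own. Each camera call takes 0.05 s, during which the arm holds its last target.

## Task

Check how full the white stopper magazine is: take the measuring rod with the yellow head out of its blue stand and lower it gently, head up, into the magazine's bore until it is right down on the stoppers inside; do not let it drop and do not press hard. Let go, so that it stands there by its own weight, and then gently slide the orange-tabbed clamp on top of the magazine up against the rod until it holds the rod hard against the far side of the bore. Leave rod and clamp like that for the reading, and do not disturb the other things on the bench.

Things in the scene. Friction and masses are not known exactly. Their poses are not given: they have to be found in the camera images.
- rod_grip (a point): Centre of the yellow head of the measuring rod (the part to grip). The head is a cylinder 22 mm in diameter and 30 mm high at the top end of a steel rod 12 mm in diameter with black rings. The whole is 130 mm long and weighs about 90 g. Origin 115 mm above the rod's tip and 15 mm below its top; z runs along the rod from tip to head. It starts upright in the blue stand.
- rod_tip (a point): Lower end of the measuring rod, on its axis (same axes as the head); the end is chamfered 2.5 mm wide and 3.5 mm high.
- stand: Blue block 70 x 70 x 45 mm high, fixed, with an upright blind hole 17 mm in diameter and 38 mm deep at its middle, in which the rod stands loosely. Origin at the centre of its underside.
- bore_mouth (a point): Centre of the bore's mouth in the top face of the white magazine, a fixed block 64 (its x) x 180 (its y) x 100 mm high. The upright bore, 16 mm in diameter, 2 mm chamfer, lies 55 mm to the -y side of the block's middle. Axes: the magazine's, z up. Firm cork stoppers (giving 1 mm at 8 N) fill it from below: their top, 45 to 80 mm below the mouth, differs each time and is not reported.
- tab (a point): Centre of the clamp's orange upright tab, 28 mm (magazine x) x 12 mm (magazine y) x 30 mm high. It stands on the clamp bar, 20 mm wide and 10 mm high, which lies on the magazine's top face; the centre is 27 mm above that face, the tab's upper edge 42 mm. The tab lies on the +y side of the bore, in line with it; the bar's black rubber nose is 70 mm from the tab's centre on the bore side. Same axes as the magazine.
- clamp (a joint): Travel of the clamp in m along the magazine's -y, towards the bore. 0: drawn right back, nose 40 mm from the bore's axis. It needs about 3 N to slide and stays where it is left. With the rod in the bore the nose meets it at 0.032 to 0.036 and is home, with the rod pushed against the far wall of the bore, at about 0.036. Without the rod it would run on to 0.050.
- pump_c (a point): White pump bottle, loose, 64 mm in diameter, 192 mm high; point on its axis 70 mm above the bench. Bystander.
- bottle_a: Amber bottle, loose, 48 mm in diameter, 130 mm high; origin at the centre of its underside. Bystander.
- bottle_b: Amber bottle, loose, 48 mm in diameter, 130 mm high; origin at the centre of its underside. Bystander.
- tape_roll: Orange tape roll lying flat, loose, 84 mm in diameter, 22 mm high; origin at the centre of its underside. Bystander.
- ink_pad: Black closed ink pad, loose, 110 x 75 x 22 mm; origin at the centre of its underside. Bystander.
- stopper_tray: Clear open tray, loose, 130 x 100 x 40 mm; origin at the centre of its underside. Bystander.
- brush: Small brush lying flat, loose; origin under its middle. Bystander.
There are look-alikes about, which are no part of the job. There is more than one size of the part that bears rod_grip; the job needs the smallest.

How it is judged:
By the outcome, as a careful person would: the job done as asked, in the order asked, and still so for the second after the job is handed in, with the robot touching nothing.
It also fails if it takes over 54 s, if anything falls off the work surface, if the arm or the gripper's body presses on something with over 40 N, if the wrist force passes 120 N, or if a joint passes its speed limit or range.

## Working session

There is one attempt and no reset: what is moved stays moved. The work goes in short steps, Python scripts to look and compute and a tool call to move; the robot and the scene stay as the last step left them, time stands still between calls to the robot, and variables do not carry over. Pictures are saved under pics/ and viewed, and the job is handed in when it is done.

Besides the shell and the picture viewer there is one more tool, called as name(argument=value, ...), one argument or row to a line, values as JSON. play_rows: Moves the arm, as the interface text tells. Its arguments: {"type":"object","properties":{"increments":{"type":"array"},"newtons":{"type":"number"}},"required":["increments"]}

```bash
mkdir -p pics; ls; python3 - <<'E'
from rig import *
import cv2
s=observe(); print({k:(s[k]) for k in s})
for n in("scene","top"):
    im=get_image(n); cv2.imwrite(f"pics/{n}0.png",im); print(n,camera_params(n))
E
```

```text
pics
{'time': 0.0, 'joint_pos': array([ 1.08338024e+00,  3.00472370e-01,  1.52158703e+00,  7.91200306e-06,
        1.32071468e+00, -6.66210256e-02]), 'dq': array([-0.00045651,  0.00085411, -0.00049358,  0.00065472,  0.00051644,
       -0.00106896]), 'joint_efforts': array([ 2.81815737e-04, -5.31819785e+01, -3.52731335e+01,  7.08423019e-02,
        2.45099701e-02, -3.76970365e-05]), 'position': array([0.22466385, 0.50198393, 0.40408298]), 'tcp_rot': array([ 0.32917015,  1.54581213, -0.33096279]), 'ft_force': array([-0.83512796,  0.35426639,  0.67058753]), 'moment': array([-0.00174766,  0.02987572, -0.02236966]), 'gripper_width': 0.0940676885821185}
scene {'fx': 383.76718278467183, 'fy': 383.76718278467183, 'cx': 325.7212447886015, 'cy': 198.1222034638574, 'rvec': array([ 2.16502118,  0.77659405, -0.33686139]), 'tvec': array([-0.43689753, -0.16736698,  1.30167962])}
top {'fx': 425.4103605126036, 'fy': 425.4103605126036, 'cx': 315.2180322722435, 'cy': 196.9755728059987, 'rvec': array([ 2.1046178 , -2.15107969,  0.20621453]), 'tvec': array([0.03984444, 0.55217566, 1.16579973])}
```

View pics/scene0.png

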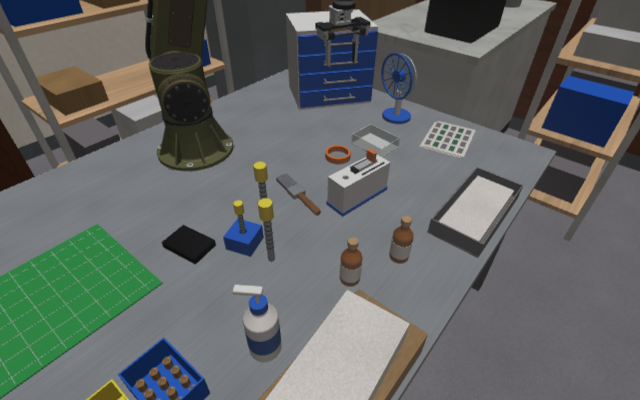

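View pics/top0.png

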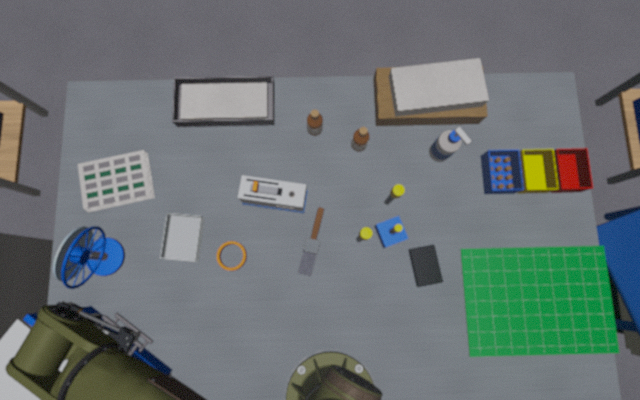

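The scene shows three yellow heads. One is on the rod in the blue stand (scene 239,208 / top 398,229). The other two are on larger free-standing rods (scene 260,172 and 266,208 / top 366,234 and 398,190). The bore is at top (291,194) and the orange tab at top (256,187). I'm choosing the rod in the stand; next I'll measure it and check it in a close crop.

```bash
cat > h.py <<'E'
import numpy as np, cv2
from rig import *
C={n:camera_params(n) for n in("scene","top")}
def K(c): return np.array([[c["fx"],0,c["cx"]],[0,c["fy"],c["cy"]],[0,0,1]])
def P(n):
    c=C[n]; return K(c)@np.c_[cv2.Rodrigues(c["rvec"])[0],c["tvec"]]
def tri(a,b):
    X=cv2.triangulatePoints(P("scene"),P("top"),np.array(a,float).reshape(2,1),np.array(b,float).reshape(2,1))[:,0]; return X[:3]/X[3]
def proj(n,X):
    u=P(n)@np.r_[X,1]; return u[:2]/u[2]
def ray(n,uv,z):
    c=C[n];R=cv2.Rodrigues(c["rvec"])[0];o=-R.T@c["tvec"];d=R.T@np.linalg.inv(K(c))@np.r_[uv,1]
    return o+d*(z-o[2])/d[2]
E
python3 - <<'E'
from h import *
S=np.array([640,400])
for t in ("rod_grip","rod_tip","bore_mouth","tab","stand","pump_c","bottle_a","brush"):
    for n in ("scene","top"):
        print(t,n,[((d["xy"]*S).round(1).tolist(),round(d["conf"],2)) for d in spot_point(t,n)] )
a=get_image("scene");b=get_image("top")
A=cv2.resize(a[140:260,210:410],None,fx=4,fy=4,interpolation=cv2.INTER_CUBIC)
B=cv2.resize(b[165:255,230:430],None,fx=4,fy=4,interpolation=cv2.INTER_CUBIC)
cv2.imwrite("pics/c1.png",A);cv2.imwrite("pics/c2.png",B)
E
```

```text
rod_grip scene [([258.1, 171.1], 0.93), ([264.6, 209.3], 0.88), ([237.1, 207.0], 0.53)]
rod_grip top [([364.9, 232.3], 0.64), ([397.0, 190.2], 0.53), ([399.0, 224.5], 0.45)]
rod_tip scene [([267.9, 262.0], 0.91)]
rod_tip top [([390.0, 233.7], 0.54), ([385.7, 201.6], 0.51), ([392.5, 230.7], 0.48), ([359.2, 237.9], 0.46)]
bore_mouth scene [([343.2, 174.7], 0.78), ([336.0, 157.6], 0.23)]
bore_mouth top [([290.6, 192.4], 0.71), ([389.7, 229.5], 0.48)]
tab scene [([371.7, 156.6], 0.86)]
tab top [([254.6, 183.1], 0.67), ([182.3, 241.6], 0.18)]
stand scene [([245.1, 244.0], 0.86)]
stand top [([390.8, 235.0], 0.88), ([388.5, 230.7], 0.22)]
pump_c scene [([261.0, 329.9], 0.83), ([189.5, 246.7], 0.52), ([342.6, 178.7], 0.2)]
pump_c top [([443.4, 144.5], 0.93)]
bottle_a scene [([401.7, 255.9], 0.73), ([354.4, 279.9], 0.59)]
bottle_a top [([312.6, 128.8], 0.78), ([358.3, 144.3], 0.53)]
brush scene [([297.7, 194.8], 0.68)]
brush top [([312.5, 240.3], 0.97)]
```

View pics/c1.png

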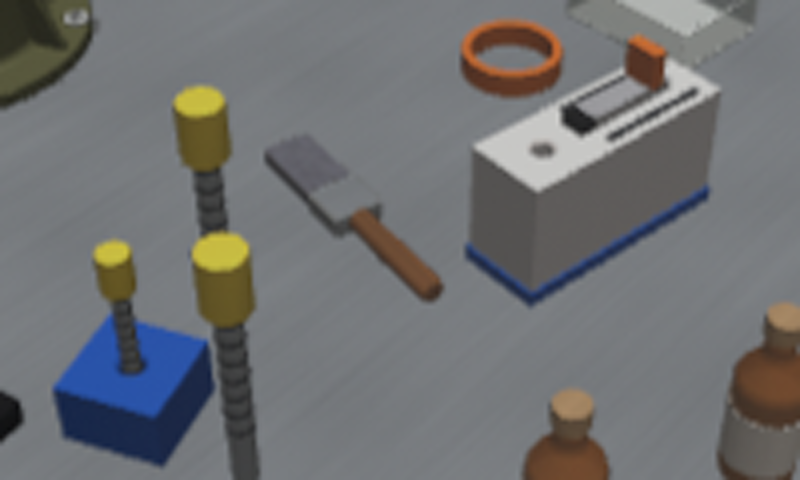

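View pics/c2.png

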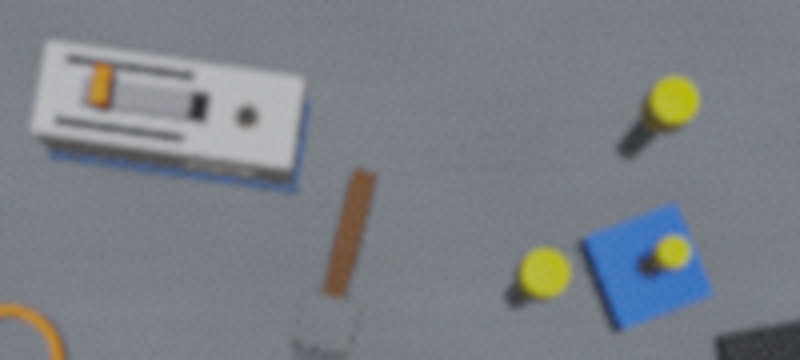

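```bash
python3 - <<'E'
from h import *
cs=lambda x,y:((x+.5)/4-.5+210,(y+.5)/4-.5+140)
ct=lambda x,y:((x+.5)/4-.5+230,(y+.5)/4-.5+165)
def show(n,a,b,z):
    print(n,"tri",tri(a,b).round(4),"S",ray("scene",a,z)[:2].round(4),"T",ray("top",b,z)[:2].round(4))
show("headtop",cs(113,252),ct(674,250),.137)
show("bore",cs(542,149),ct(247,117),.1)
show("tabtop",cs(645,45),ct(101,72),.142)
show("noseend",cs(582,122),ct(200,107),.11)
show("hole",cs(131,366),ct(650,262),.045)
for nm,p in dict(a=(48,41),b=(305,75),c=(293,175),d=(34,133)).items(): print(nm,ray("top",ct(*p),.1).round(4))
for nm,p in dict(b=(540,190),a=(718,92),c=(473,150)).items(): print(nm,ray("scene",cs(*p),.1).round(4))
# colour blob
for n,(x0,y0,x1,y1) in dict(scene=(228,196,248,218),top=(388,215,408,240)).items():
    im=get_image(n)[y0:y1,x0:x1]; h=cv2.cvtColor(im,cv2.COLOR_BGR2HSV); m=(h[...,0]>22)&(h[...,0]<36)&(h[...,1]>120)
    y,x=np.nonzero(m); print(n,x.mean()+x0,y.mean()+y0,x.min()+x0,x.max()+x0,y.min()+y0,y.max()+y0,len(x))
E
```

```text
headtop tri [ 0.4513 -0.1876  0.137 ] S [ 0.4506 -0.1882] T [ 0.4518 -0.187 ]
bore tri [0.5534 0.0931 0.099 ] S [0.5536 0.0912] T [0.5538 0.0936]
tabtop tri [0.5741 0.1852 0.1457] S [0.5686 0.1856] T [0.5781 0.1882]
noseend tri [0.5606 0.1256 0.1064] S [0.5637 0.122 ] T [0.5595 0.125 ]
hole tri [ 0.4528 -0.1892  0.0458] S [ 0.4509 -0.19  ] T [ 0.4538 -0.1883]
a [0.6103 0.2305 0.1   ]
b [0.5825 0.0532 0.1   ]
c [0.5128 0.0627 0.1   ]
d [0.5458 0.2395 0.1   ]
b [0.5789 0.0552 0.1   ]
a [0.6088 0.2249 0.1   ]
c [0.5189 0.0604 0.1   ]
scene 238.4695652173913 207.1478260869565 234 243 200 214 115
top 397.3 227.85 394 401 225 231 40
```

The crop confirms the choice: the stand rod's head is clearly the smallest. Heights agree with the description: head top 0.137, bore mouth 0.099, hole 0.046. Now the approach geometry and clearances to the large rods.

```bash
python3 - <<'E'
from h import *
from scipy.spatial.transform import Rotation as R
s=observe(); r=R.from_rotvec(s["tcp_rot"]).as_matrix(); print(s["time"],s["position"],"\n",r.round(3))
print("big1",tri((258.5,171),(365.5,233)),"big2",tri((265,209),(397.5,190)))
# tops: scene crop centers (201,102),(221,252); top crop (546,272),(674,102)
cs=lambda x,y:((x+.5)/4-.5+210,(y+.5)/4-.5+140)
ct=lambda x,y:((x+.5)/4-.5+230,(y+.5)/4-.5+165)
print(tri(cs(201,102),ct(546,272)),tri(cs(221,252),ct(674,102)))
yaw=np.arctan2(r[1,1],r[0,1]); print("jaw angle",yaw)
print("to mag x", -0.17-yaw, -0.17+np.pi-yaw)
E
```

```text
1.1 [0.22465869 0.50201503 0.40464502] 
 [[-0.     0.408  0.913]
 [ 0.     0.913 -0.408]
 [-1.     0.    -0.   ]]
big1 [ 0.43339257 -0.09851419  0.1693273 ] big2 [ 0.54363146 -0.18545506  0.16953677]
[ 0.43414376 -0.09634308  0.18563245] [ 0.54094275 -0.18315046  0.18454312]
jaw angle 1.1500059248342827
to mag x -1.3200059248342826 1.8215867287555105
```

play_rows(
  increments=[
    {"translation": [98, -300, 10], "delta_rot": [0, 0, -0.6], "grip": 60},
    {"translation": [98, -300, 10], "delta_rot": [0, 0, -0.6], "grip": 60},
    {"translation": [98, -300, 10], "delta_rot": [0, 0, -0.6], "grip": 60},
    {"translation": [98, -300, 10], "delta_rot": [0, 0, -0.6], "grip": 60},
    {"translation": [98, -300, 10], "delta_rot": [0, 0, -0.6], "grip": 60},
    {"translation": [98, -300, 10], "delta_rot": [0, 0, -0.6], "grip": 60},
    {"translation": [98, -300, 10], "delta_rot": [0, 0, -0.6], "grip": 60},
    {"translation": [98, -300, 10], "delta_rot": [0, 0, -0.6], "grip": 60},
  ],
  newtons=15,
)

```text
time: 1.77
position: [0.3229, 0.1992, 0.415]
tcp_rot: [0.796, 1.419, -0.796]
ft_force: [-0.1, 0.0, -0.5]
gripper_width: 0.0599
```

play_rows(
  increments=[
    {"translation": [98, -300, 0], "delta_rot": [0, 0, -0.6], "grip": 60},
    {"translation": [98, -300, 0], "delta_rot": [0, 0, -0.6], "grip": 60},
    {"translation": [98, -300, 0], "delta_rot": [0, 0, -0.6], "grip": 60},
    {"translation": [98, -300, 0], "delta_rot": [0, 0, -0.6], "grip": 60},
    {"translation": [98, -300, 0], "delta_rot": [0, 0, -0.6], "grip": 60},
    {"translation": [98, -300, 0], "delta_rot": [0, 0, -0.6], "grip": 60},
    {"translation": [98, -300, 0], "delta_rot": [0, 0, -0.6], "grip": 60},
    {"translation": [98, -300, 0], "delta_rot": [0, 0, -0.6], "grip": 60},
  ],
)

```text
time: 2.43
position: [0.421, -0.1014, 0.4147]
tcp_rot: [1.247, 1.183, -1.247]
ft_force: [0.4, 1.0, 0.1]
gripper_width: 0.0597
```

play_rows(
  increments=[
    {"translation": [30.5, -86, 0], "delta_rot": [0, 0, -0.12], "grip": 60},
    {"translation": [30.5, -86, 0], "delta_rot": [0, 0, -0.12], "grip": 60},
    {"translation": [30.5, -86, 0], "delta_rot": [0, 0, -0.12], "grip": 60},
    {"translation": [30.5, -86, -35], "delta_rot": [0, 0, -0.12], "grip": 60},
    {"translation": [30.5, -86, -45], "delta_rot": [0, 0, -0.12], "grip": 60},
    {"translation": [30.5, -86, -45], "delta_rot": [0, 0, -0.12], "grip": 60},
  ],
)

```text
time: 2.93
position: [0.4508, -0.1836, 0.3673]
tcp_rot: [1.332, 1.129, -1.336]
ft_force: [0.3, -0.8, -0.8]
gripper_width: 0.0598
```

```bash
python3 - <<'E'
from h import *
from scipy.spatial.transform import Rotation as R
s=observe(); r=R.from_rotvec(s["tcp_rot"]).as_matrix(); print(s["time"],s["position"],"\n",r.round(3), s["ft_force"])
g=s["position"]+.18*r[:,0]; print(g, proj("scene",g),proj("top",g))
a=get_image("scene");b=get_image("top")
A=cv2.resize(a[130:260,180:310],None,fx=4,fy=4,interpolation=cv2.INTER_CUBIC)
B=cv2.resize(b[165:295,330:460],None,fx=4,fy=4,interpolation=cv2.INTER_CUBIC)
cv2.imwrite("pics/d.png",cv2.resize(np.hstack([A,B]),(800,400)))
E
```

```text
2.9333 [ 0.45076741 -0.18356899  0.36727951] 
 [[-0.005  0.986 -0.169]
 [ 0.002 -0.169 -0.986]
 [-1.    -0.005 -0.002]] [ 0.3109137  -0.75029312 -0.81044697]
[ 0.44993129 -0.18314154  0.18728196] [236.46075046 184.44071822] [400.58679222 225.58699145]
```

View pics/d.png

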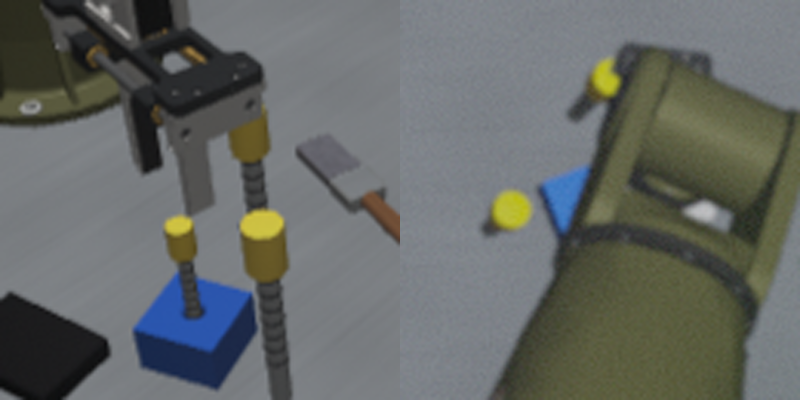

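The gripper hangs open above the stand rod's head (crop 180,225), with the big rods clear of it to the right. Commanded y is 3.5 mm short, so I'm correcting that while descending.

play_rows(
  increments=[
    {"translation": [0.5, -3.5, -15], "delta_rot": [0, 0, 0], "grip": 60},
    {"translation": [0.5, -3.5, -30], "delta_rot": [0, 0, 0], "grip": 60},
    {"translation": [0.5, -3.5, -45], "delta_rot": [0, 0, 0], "grip": 60},
    {"translation": [0.5, -3.5, -56], "delta_rot": [0, 0, 0], "grip": 60},
    {"translation": [0.5, -3.5, -63], "delta_rot": [0, 0, 0], "grip": 60},
    {"translation": [0.5, -3.5, -65], "delta_rot": [0, 0, 0], "grip": 60},
    {"translation": [0.5, -3.5, -65], "delta_rot": [0, 0, 0], "grip": 60},
  ],
)

```text
time: 3.62
position: [0.4518, -0.1874, 0.305]
tcp_rot: [1.333, 1.124, -1.333]
ft_force: [-0.0, 0.0, -0.2]
gripper_width: 0.0603
```

play_rows(
  increments=[
    {"translation": [0, 0, 0], "delta_rot": [0, 0, 0], "grip": 30},
    {"translation": [0, 0, 0], "delta_rot": [0, 0, 0], "grip": 24},
    {"translation": [0, 0, 0], "delta_rot": [0, 0, 0], "grip": 20},
    {"translation": [0, 0, 0], "delta_rot": [0, 0, 0], "grip": 16},
    {"translation": [0, 0, 0], "delta_rot": [0, 0, 0], "grip": 16},
    {"translation": [0, 0, 0], "delta_rot": [0, 0, 0], "grip": 16},
  ],
  newtons=15,
)

```text
time: 4.12
position: [0.4517, -0.1875, 0.3048]
tcp_rot: [1.333, 1.124, -1.333]
ft_force: [0.9, -0.4, -0.3]
gripper_width: 0.0231
```

```bash
python3 - <<'E'
from h import *
s=observe(); print(s["time"],s["position"],s["ft_force"],s["gripper_width"])
a=get_image("scene")
cv2.imwrite("pics/e.png",cv2.resize(a[150:260,180:310],None,fx=5,fy=5,interpolation=cv2.INTER_CUBIC))
E
```

```text
4.1167 [ 0.45165648 -0.18751068  0.30475264] [ 0.85004718 -0.3908545  -0.26188501] 0.023058628686766645
```

View pics/e.png

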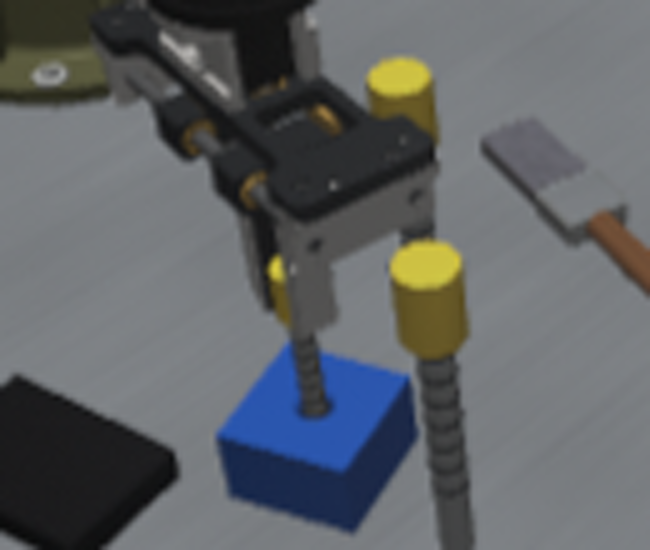

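play_rows(
  increments=[
    {"translation": [0, 0, 0], "delta_rot": [0, 0, 0], "grip": 16},
    {"translation": [0, 0, 5], "delta_rot": [0, 0, 0], "grip": 16},
    {"translation": [0, 0, 15], "delta_rot": [0, 0, 0], "grip": 16},
    {"translation": [0, 0, 30], "delta_rot": [0, 0, 0], "grip": 16},
    {"translation": [0, 0, 45], "delta_rot": [0, 0, 0], "grip": 16},
    {"translation": [0, 0, 65], "delta_rot": [0, 0, 0], "grip": 16},
    {"translation": [0, 0, 85], "delta_rot": [0, 0, 0], "grip": 16},
    {"translation": [0, 0, 105], "delta_rot": [0, 0, 0], "grip": 16},
  ],
  newtons=20,
)

```text
time: 4.83
position: [0.4515, -0.1874, 0.4115]
tcp_rot: [1.333, 1.123, -1.333]
ft_force: [0.4, -0.5, -0.0]
gripper_width: 0.0218
```

play_rows(
  increments=[
    {"translation": [0, 0, 18], "delta_rot": [0, 0, 0], "grip": 16},
    {"translation": [0, 0, 28], "delta_rot": [0, 0, 0], "grip": 16},
    {"translation": [0, 0, 30], "delta_rot": [0, 0, 0], "grip": 16},
  ],
)

```text
time: 5.08
position: [0.4516, -0.1874, 0.4419]
tcp_rot: [1.334, 1.121, -1.332]
ft_force: [0.1, 0.5, -1.0]
gripper_width: 0.0214
```

```bash
python3 - <<'E'
from h import *
s=observe(); print(s["time"],s["position"],s["ft_force"],s["gripper_width"])
a=get_image("scene")
cv2.imwrite("pics/f.png",cv2.resize(a[100:260,180:380],None,fx=4,fy=4,interpolation=cv2.INTER_CUBIC))
E
```

```text
5.0833 [ 0.45156259 -0.18741827  0.44187701] [ 0.13712733  0.4970377  -0.9789719 ] 0.02138066562515741
```

View pics/f.png

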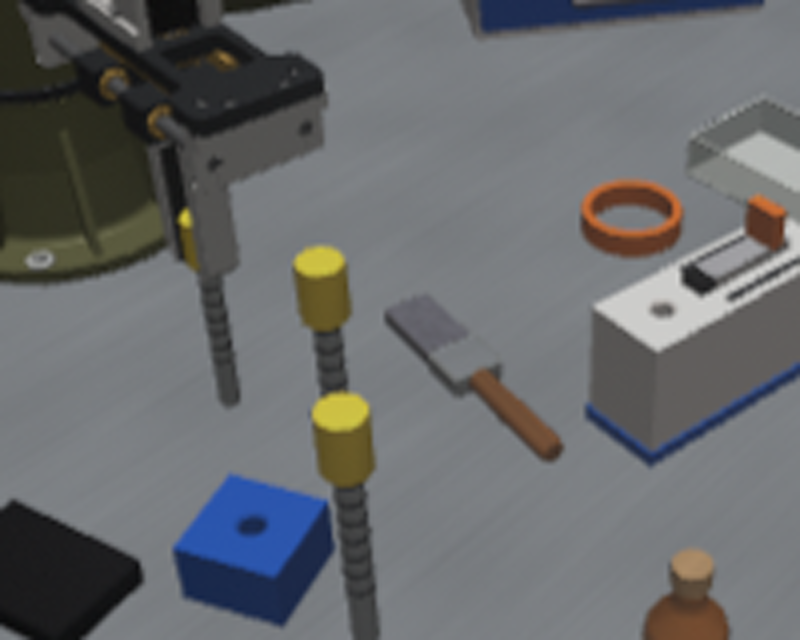

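The rod is out of the stand (crop tip at 231,400) and held upright, and the stand is empty. Carrying it to above the bore.

play_rows(
  increments=[
    {"translation": [6, 15, 0], "delta_rot": [0, 0, 0], "grip": 16},
    {"translation": [17, 45, 0], "delta_rot": [0, 0, 0], "grip": 16},
    {"translation": [30, 80, 0], "delta_rot": [0, 0, 0], "grip": 16},
    {"translation": [43, 116, 0], "delta_rot": [0, 0, 0], "grip": 16},
    {"translation": [56, 152, 0], "delta_rot": [0, 0, 0], "grip": 16},
    {"translation": [69, 188, 0], "delta_rot": [0, 0, 0], "grip": 16},
    {"translation": [82, 222, 0], "delta_rot": [0, 0, 0], "grip": 16},
    {"translation": [92, 250, 0], "delta_rot": [0, 0, 0], "grip": 16},
  ],
)

```text
time: 5.8
position: [0.5441, 0.0649, 0.4383]
tcp_rot: [1.332, 1.126, -1.334]
ft_force: [0.0, -0.2, -0.3]
gripper_width: 0.0216
```

play_rows(
  increments=[
    {"translation": [7, 20, 0], "delta_rot": [0, 0, 0], "grip": 16},
    {"translation": [10, 29, 0], "delta_rot": [0, 0, 0], "grip": 16},
    {"translation": [10.3, 30, -10], "delta_rot": [0, 0, 0], "grip": 16},
    {"translation": [10.3, 30, -20], "delta_rot": [0, 0, 0], "grip": 16},
    {"translation": [10.3, 30, -25], "delta_rot": [0, 0, 0], "grip": 16},
    {"translation": [10.3, 30, -25], "delta_rot": [0, 0, 0], "grip": 16},
  ],
)

```text
time: 6.3
position: [0.5537, 0.0913, 0.4126]
tcp_rot: [1.332, 1.125, -1.337]
ft_force: [1.2, 0.4, -1.4]
gripper_width: 0.0215
```

```bash
python3 - <<'E'
from h import *
from scipy.spatial.transform import Rotation as R
s=observe(); r=R.from_rotvec(s["tcp_rot"]).as_matrix();print(s["time"],s["position"],s["ft_force"],s["gripper_width"],r[:,0])
a=get_image("scene");b=get_image("top")
print("grip",proj("scene",s["position"]+.18*r[:,0]),"tip",proj("scene",s["position"]+.295*r[:,0]))
print("bore",proj("scene",[.5538,.0926,.1]))
cv2.imwrite("pics/g.png",cv2.resize(a[80:230,290:440],None,fx=4,fy=4,interpolation=cv2.INTER_CUBIC))
cv2.imwrite("pics/g2.png",cv2.resize(b[100:250,220:370],None,fx=4,fy=4,interpolation=cv2.INTER_CUBIC))
E
```

```text
6.3 [0.55370619 0.09129808 0.41264049] [ 1.24758722  0.39854711 -1.36160199] 0.021535098529970733 [-3.05697390e-03 -4.40227580e-04 -9.99995231e-01]
grip [347.62696043 133.88567116] tip [345.20280943 171.4758509 ]
bore [345.49590009 176.66513482]
```

View pics/g.png

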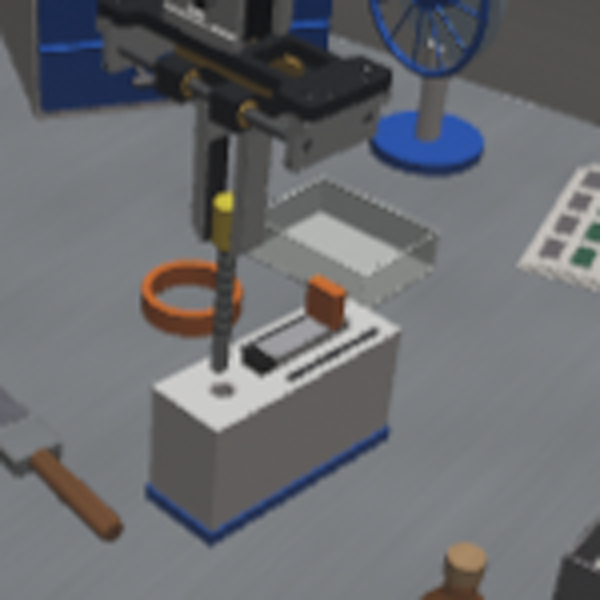

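View pics/g2.png

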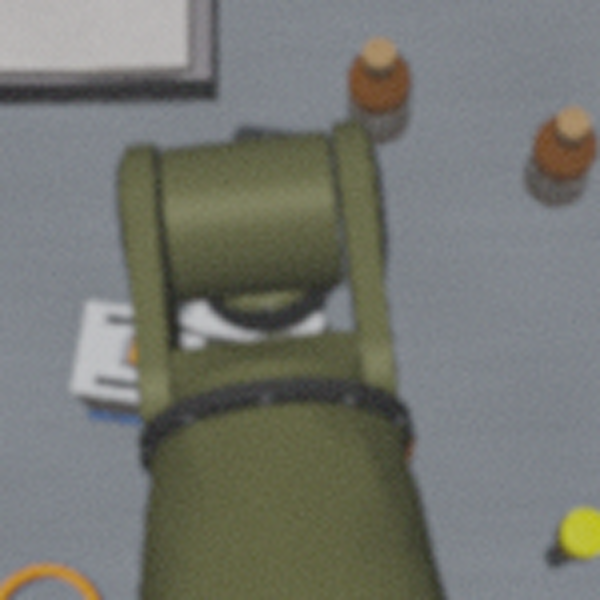

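The rod is vertical. Its tip is at crop (219,369), just above the bore mouth at (222,390), and the projections agree to within 1 px. Entering the bore slowly.

play_rows(
  increments=[
    {"translation": [0, 0, -4], "delta_rot": [0, 0, 0], "grip": 16},
    {"translation": [0, 0, -8], "delta_rot": [0, 0, 0], "grip": 16},
    {"translation": [0, 0, -12], "delta_rot": [0, 0, 0], "grip": 16},
    {"translation": [0, 0, -15], "delta_rot": [0, 0, 0], "grip": 16},
    {"translation": [0, 0, -18], "delta_rot": [0, 0, 0], "grip": 16},
    {"translation": [0, 0, -20], "delta_rot": [0, 0, 0], "grip": 16},
    {"translation": [0, 0, -20], "delta_rot": [0, 0, 0], "grip": 16},
  ],
)

```text
time: 6.98
position: [0.5539, 0.0925, 0.3941]
tcp_rot: [1.333, 1.124, -1.334]
ft_force: [0.7, -0.4, -1.0]
gripper_width: 0.0211
```

```bash
python3 - <<'E'
from h import *
from scipy.spatial.transform import Rotation as R
s=observe(); r=R.from_rotvec(s["tcp_rot"]).as_matrix();print(s["time"],s["position"],s["ft_force"],s["gripper_width"],r[:,0])
a=get_image("scene")
print("tip",proj("scene",s["position"]+.295*r[:,0]))
cv2.imwrite("pics/i.png",cv2.resize(a[120:200,305:405],None,fx=8,fy=7,interpolation=cv2.INTER_CUBIC))
E
```

```text
6.9833 [0.55394447 0.09251239 0.39414597] [ 0.65547916 -0.43376128 -0.9970737 ] 0.02106195846835613 [-7.06834788e-04 -1.01099645e-04 -9.99999745e-01]
tip [345.43488409 176.92910561]
```

View pics/i.png

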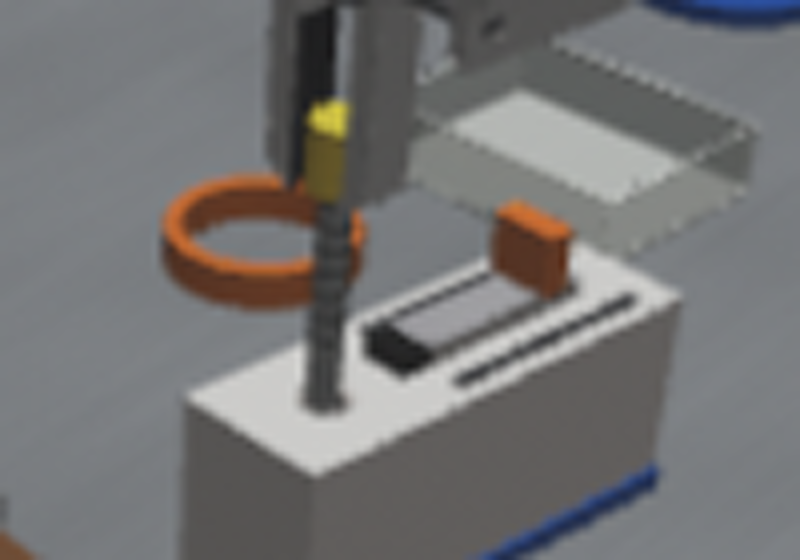

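The tip sits in the bore mouth (crop 325,405) with dark gaps on both sides and no contact force. Continuing to 39 mm depth, short of the earliest stopper at 45 mm.

play_rows(
  increments=[
    {"translation": [0, 0, -2], "delta_rot": [0, 0, 0], "grip": 16},
    {"translation": [0, 0, -4], "delta_rot": [0, 0, 0], "grip": 16},
    {"translation": [0, 0, -6], "delta_rot": [0, 0, 0], "grip": 16},
    {"translation": [0, 0, -8], "delta_rot": [0, 0, 0], "grip": 16},
    {"translation": [0, 0, -10], "delta_rot": [0, 0, 0], "grip": 16},
  ],
  newtons=8,
)

```text
time: 7.45
position: [0.554, 0.0925, 0.3844]
tcp_rot: [1.333, 1.124, -1.333]
ft_force: [-0.4, -0.3, -1.7]
gripper_width: 0.0218
```

play_rows(
  increments=[
    {"translation": [0, 0, -3], "delta_rot": [0, 0, 0], "grip": 16},
    {"translation": [0, 0, -6], "delta_rot": [0, 0, 0], "grip": 16},
    {"translation": [0, 0, -9], "delta_rot": [0, 0, 0], "grip": 16},
    {"translation": [0, 0, -12], "delta_rot": [0, 0, 0], "grip": 16},
  ],
)

```text
time: 7.78
position: [0.554, 0.0925, 0.3723]
tcp_rot: [1.333, 1.124, -1.333]
ft_force: [0.2, 0.1, -1.0]
gripper_width: 0.0219
```

play_rows(
  increments=[
    {"translation": [0, 0, -3], "delta_rot": [0, 0, 0], "grip": 16},
    {"translation": [0, 0, -6], "delta_rot": [0, 0, 0], "grip": 16},
    {"translation": [0, 0, -9], "delta_rot": [0, 0, 0], "grip": 16},
    {"translation": [0, 0, -12], "delta_rot": [0, 0, 0], "grip": 16},
    {"translation": [0, 0, -12], "delta_rot": [0, 0, 0], "grip": 16},
  ],
)

```text
time: 8.2
position: [0.5539, 0.0925, 0.3599]
tcp_rot: [1.333, 1.125, -1.334]
ft_force: [-0.3, 0.6, -0.7]
gripper_width: 0.0216
```

play_rows(
  increments=[
    {"translation": [0, 0, -0.7], "delta_rot": [0, 0, 0], "grip": 16},
    {"translation": [0, 0, -1.4], "delta_rot": [0, 0, 0], "grip": 16},
    {"translation": [0, 0, -2], "delta_rot": [0, 0, 0], "grip": 16},
    {"translation": [0, 0, -2.7], "delta_rot": [0, 0, 0], "grip": 16},
    {"translation": [0, 0, -3.4], "delta_rot": [0, 0, 0], "grip": 16},
    {"translation": [0, 0, -4], "delta_rot": [0, 0, 0], "grip": 16},
  ],
  newtons=6,
)

```text
time: 8.7
position: [0.554, 0.0925, 0.3566]
tcp_rot: [1.333, 1.124, -1.333]
ft_force: [0.4, -0.8, -1.4]
gripper_width: 0.0218
```

play_rows(
  increments=[
    {"translation": [0, 0, -0.5], "delta_rot": [0, 0, 0], "grip": 16},
    {"translation": [0, 0, -1], "delta_rot": [0, 0, 0], "grip": 16},
    {"translation": [0, 0, -1.5], "delta_rot": [0, 0, 0], "grip": 16},
  ],
)

```text
time: 8.95
position: [0.554, 0.0925, 0.3551]
tcp_rot: [1.333, 1.124, -1.333]
ft_force: [0.6, -0.2, -0.9]
gripper_width: 0.022
```

play_rows(
  increments=[
    {"translation": [0, 0, -0.5], "delta_rot": [0, 0, 0], "grip": 16},
    {"translation": [0, 0, -1], "delta_rot": [0, 0, 0], "grip": 16},
    {"translation": [0, 0, -1.5], "delta_rot": [0, 0, 0], "grip": 16},
  ],
)

```text
time: 9.2
position: [0.554, 0.0925, 0.3536]
tcp_rot: [1.333, 1.124, -1.333]
ft_force: [0.0, -0.0, -0.8]
gripper_width: 0.0219
```

Depth is about 44 mm, so the stopper zone starts here. I'll go one call at a time.

play_rows(
  increments=[
    {"translation": [0, 0, -0.5], "delta_rot": [0, 0, 0], "grip": 16},
    {"translation": [0, 0, -1], "delta_rot": [0, 0, 0], "grip": 16},
    {"translation": [0, 0, -1.5], "delta_rot": [0, 0, 0], "grip": 16},
  ],
)

```text
time: 9.45
position: [0.554, 0.0925, 0.3521]
tcp_rot: [1.333, 1.124, -1.333]
ft_force: [0.6, -0.7, -0.9]
gripper_width: 0.0218
```

play_rows(
  increments=[
    {"translation": [0, 0, -0.5], "delta_rot": [0, 0, 0], "grip": 16},
    {"translation": [0, 0, -1], "delta_rot": [0, 0, 0], "grip": 16},
    {"translation": [0, 0, -1.5], "delta_rot": [0, 0, 0], "grip": 16},
  ],
)

```text
time: 9.7
position: [0.554, 0.0925, 0.3506]
tcp_rot: [1.333, 1.124, -1.333]
ft_force: [-0.6, -0.4, -0.9]
gripper_width: 0.0216
```

play_rows(
  increments=[
    {"translation": [0, 0, -0.5], "delta_rot": [0, 0, 0], "grip": 16},
    {"translation": [0, 0, -1], "delta_rot": [0, 0, 0], "grip": 16},
    {"translation": [0, 0, -1.5], "delta_rot": [0, 0, 0], "grip": 16},
  ],
)

```text
time: 9.95
position: [0.554, 0.0925, 0.3491]
tcp_rot: [1.333, 1.124, -1.333]
ft_force: [0.0, 0.5, -0.9]
gripper_width: 0.0222
```

play_rows(
  increments=[
    {"translation": [0, 0, -0.5], "delta_rot": [0, 0, 0], "grip": 16},
    {"translation": [0, 0, -1], "delta_rot": [0, 0, 0], "grip": 16},
    {"translation": [0, 0, -1.5], "delta_rot": [0, 0, 0], "grip": 16},
  ],
)

```text
time: 10.2
position: [0.554, 0.0925, 0.3476]
tcp_rot: [1.333, 1.124, -1.333]
ft_force: [0.5, 0.3, -0.2]
gripper_width: 0.0218
```

play_rows(
  increments=[
    {"translation": [0, 0, -0.4], "delta_rot": [0, 0, 0], "grip": 16},
    {"translation": [0, 0, -0.8], "delta_rot": [0, 0, 0], "grip": 16},
  ],
)

```text
time: 10.37
position: [0.554, 0.0925, 0.3468]
tcp_rot: [1.333, 1.124, -1.333]
ft_force: [0.1, 1.0, -1.4]
gripper_width: 0.0219
```

play_rows(
  increments=[
    {"translation": [0, 0, -0.5], "delta_rot": [0, 0, 0], "grip": 16},
    {"translation": [0, 0, -1], "delta_rot": [0, 0, 0], "grip": 16},
    {"translation": [0, 0, -1.5], "delta_rot": [0, 0, 0], "grip": 16},
  ],
)

```text
time: 10.62
position: [0.554, 0.0925, 0.3453]
tcp_rot: [1.333, 1.124, -1.333]
ft_force: [-0.8, 0.1, -1.0]
gripper_width: 0.0218
```

play_rows(
  increments=[
    {"translation": [0, 0, -0.5], "delta_rot": [0, 0, 0], "grip": 16},
    {"translation": [0, 0, -1], "delta_rot": [0, 0, 0], "grip": 16},
    {"translation": [0, 0, -1.5], "delta_rot": [0, 0, 0], "grip": 16},
  ],
)

```text
time: 10.87
position: [0.554, 0.0925, 0.3438]
tcp_rot: [1.333, 1.124, -1.333]
ft_force: [-0.2, -0.3, 0.1]
gripper_width: 0.0214
```

play_rows(
  increments=[
    {"translation": [0, 0, -0.4], "delta_rot": [0, 0, 0], "grip": 16},
    {"translation": [0, 0, -0.8], "delta_rot": [0, 0, 0], "grip": 16},
  ],
)

```text
time: 11.03
position: [0.554, 0.0925, 0.343]
tcp_rot: [1.333, 1.124, -1.333]
ft_force: [0.2, -0.1, -0.8]
gripper_width: 0.0219
```

play_rows(
  increments=[
    {"translation": [0, 0, -0.5], "delta_rot": [0, 0, 0], "grip": 16},
    {"translation": [0, 0, -1], "delta_rot": [0, 0, 0], "grip": 16},
    {"translation": [0, 0, -1.5], "delta_rot": [0, 0, 0], "grip": 16},
  ],
)

```text
time: 11.28
position: [0.554, 0.0925, 0.3415]
tcp_rot: [1.333, 1.124, -1.333]
ft_force: [0.4, 0.5, -0.5]
gripper_width: 0.022
```

play_rows(
  increments=[
    {"translation": [0, 0, -0.5], "delta_rot": [0, 0, 0], "grip": 16},
    {"translation": [0, 0, -1], "delta_rot": [0, 0, 0], "grip": 16},
    {"translation": [0, 0, -1.5], "delta_rot": [0, 0, 0], "grip": 16},
  ],
)

```text
time: 11.53
position: [0.554, 0.0925, 0.34]
tcp_rot: [1.333, 1.124, -1.333]
ft_force: [-0.9, -0.0, -1.6]
gripper_width: 0.0217
```

play_rows(
  increments=[
    {"translation": [0, 0, -0.5], "delta_rot": [0, 0, 0], "grip": 16},
    {"translation": [0, 0, -1], "delta_rot": [0, 0, 0], "grip": 16},
    {"translation": [0, 0, -1.5], "delta_rot": [0, 0, 0], "grip": 16},
  ],
)

```text
time: 11.78
position: [0.554, 0.0925, 0.3385]
tcp_rot: [1.333, 1.124, -1.333]
ft_force: [0.4, 0.6, -1.3]
gripper_width: 0.0217
```

play_rows(
  increments=[
    {"translation": [0, 0, -0.5], "delta_rot": [0, 0, 0], "grip": 16},
    {"translation": [0, 0, -1], "delta_rot": [0, 0, 0], "grip": 16},
    {"translation": [0, 0, -1.5], "delta_rot": [0, 0, 0], "grip": 16},
  ],
)

```text
time: 12.03
position: [0.554, 0.0925, 0.337]
tcp_rot: [1.333, 1.124, -1.333]
ft_force: [-0.6, 0.3, -0.8]
gripper_width: 0.0218
```

```bash
python3 - <<'E'
from h import *
s=observe(); print(s["ft_force"])
a=get_image("scene")
cv2.imwrite("pics/j.png",cv2.resize(a[120:200,305:405],None,fx=8,fy=7,interpolation=cv2.INTER_CUBIC))
E
```

```text
[-0.57160078  0.32891613 -0.82723756]
```

View pics/j.png

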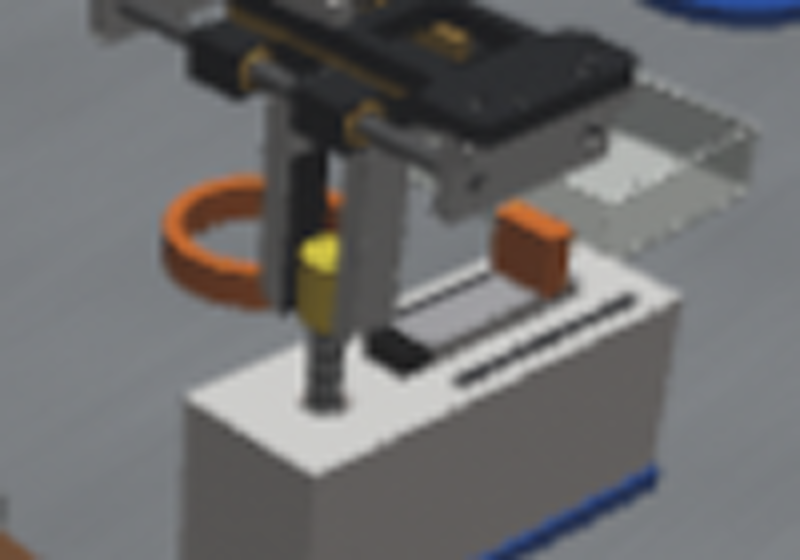

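The head (crop 320,280) is still between the pads, the shaft is down in the bore, and there's no contact yet. The head may sit a touch lower in the pads, so I'm gripping slightly firmer.

play_rows(
  increments=[
    {"translation": [0, 0, -0.5], "delta_rot": [0, 0, 0], "grip": 16},
    {"translation": [0, 0, -1], "delta_rot": [0, 0, 0], "grip": 16},
    {"translation": [0, 0, -1.5], "delta_rot": [0, 0, 0], "grip": 16},
  ],
  newtons=9,
)

```text
time: 12.33
position: [0.554, 0.0925, 0.3355]
tcp_rot: [1.333, 1.124, -1.333]
ft_force: [-0.2, -0.3, -1.4]
gripper_width: 0.0217
```

play_rows(
  increments=[
    {"translation": [0, 0, -0.5], "delta_rot": [0, 0, 0], "grip": 16},
    {"translation": [0, 0, -1], "delta_rot": [0, 0, 0], "grip": 16},
    {"translation": [0, 0, -1.5], "delta_rot": [0, 0, 0], "grip": 16},
  ],
)

```text
time: 12.58
position: [0.554, 0.0925, 0.334]
tcp_rot: [1.333, 1.124, -1.333]
ft_force: [-0.3, -0.2, -1.0]
gripper_width: 0.022
```

play_rows(
  increments=[
    {"translation": [0, 0, -0.5], "delta_rot": [0, 0, 0], "grip": 16},
    {"translation": [0, 0, -1], "delta_rot": [0, 0, 0], "grip": 16},
    {"translation": [0, 0, -1.5], "delta_rot": [0, 0, 0], "grip": 16},
  ],
)

```text
time: 12.83
position: [0.554, 0.0925, 0.3325]
tcp_rot: [1.333, 1.124, -1.333]
ft_force: [0.1, 0.8, -0.8]
gripper_width: 0.0218
```

play_rows(
  increments=[
    {"translation": [0, 0, -0.5], "delta_rot": [0, 0, 0], "grip": 16},
    {"translation": [0, 0, -1], "delta_rot": [0, 0, 0], "grip": 16},
    {"translation": [0, 0, -1.5], "delta_rot": [0, 0, 0], "grip": 16},
  ],
)

```text
time: 13.08
position: [0.554, 0.0925, 0.331]
tcp_rot: [1.333, 1.124, -1.333]
ft_force: [-0.3, -0.3, -0.0]
gripper_width: 0.0218
```

play_rows(
  increments=[
    {"translation": [0, 0, -0.4], "delta_rot": [0, 0, 0], "grip": 16},
    {"translation": [0, 0, -0.8], "delta_rot": [0, 0, 0], "grip": 16},
  ],
)

```text
time: 13.25
position: [0.554, 0.0925, 0.3302]
tcp_rot: [1.333, 1.124, -1.333]
ft_force: [-0.0, -0.5, -0.4]
gripper_width: 0.0216
```

play_rows(
  increments=[
    {"translation": [0, 0, -0.4], "delta_rot": [0, 0, 0], "grip": 16},
    {"translation": [0, 0, -0.8], "delta_rot": [0, 0, 0], "grip": 16},
  ],
)

```text
time: 13.42
position: [0.554, 0.0925, 0.3294]
tcp_rot: [1.333, 1.124, -1.333]
ft_force: [0.6, 0.2, -1.5]
gripper_width: 0.022
```

play_rows(
  increments=[
    {"translation": [0, 0, -0.5], "delta_rot": [0, 0, 0], "grip": 16},
    {"translation": [0, 0, -1], "delta_rot": [0, 0, 0], "grip": 16},
    {"translation": [0, 0, -1.5], "delta_rot": [0, 0, 0], "grip": 16},
  ],
)

```text
time: 13.67
position: [0.554, 0.0925, 0.3283]
tcp_rot: [1.334, 1.124, -1.333]
ft_force: [-0.4, -0.3, 5.2]
gripper_width: 0.0219
```

Contact: Fz stepped from about −0.9 to +5.2 N with no lateral force. Depth is about 69 mm, within the 45–80 mm range. Easing off before release.

play_rows(
  increments=[
    {"translation": [0, 0, 0.3], "delta_rot": [0, 0, 0], "grip": 16},
    {"translation": [0, 0, 0.6], "delta_rot": [0, 0, 0], "grip": 16},
    {"translation": [0, 0, 0.6], "delta_rot": [0, 0, 0], "grip": 16},
  ],
)

```text
time: 13.92
position: [0.554, 0.0925, 0.3286]
tcp_rot: [1.333, 1.124, -1.333]
ft_force: [0.4, -0.1, 1.9]
gripper_width: 0.0217
```

play_rows(
  increments=[
    {"translation": [0, 0, 0.2], "delta_rot": [0, 0, 0], "grip": 16},
    {"translation": [0, 0, 0.2], "delta_rot": [0, 0, 0], "grip": 23},
    {"translation": [0, 0, 0.2], "delta_rot": [0, 0, 0], "grip": 26},
    {"translation": [0, 0, 0.2], "delta_rot": [0, 0, 0], "grip": 32},
    {"translation": [0, 0, 0.2], "delta_rot": [0, 0, 0], "grip": 40},
    {"translation": [0, 0, 0.2], "delta_rot": [0, 0, 0], "grip": 50},
    {"translation": [0, 0, 0.2], "delta_rot": [0, 0, 0], "grip": 60},
    {"translation": [0, 0, 0.2], "delta_rot": [0, 0, 0], "grip": 60},
  ],
)

```text
time: 14.58
position: [0.554, 0.0925, 0.3287]
tcp_rot: [1.333, 1.124, -1.333]
ft_force: [0.2, -0.1, 0.2]
gripper_width: 0.0553
```

```bash
python3 - <<'E'
from h import *
s=observe(); print(s["time"],s["ft_force"],s["gripper_width"])
a=get_image("scene")
cv2.imwrite("pics/k.png",cv2.resize(a[120:200,305:405],None,fx=8,fy=7,interpolation=cv2.INTER_CUBIC))
E
```

```text
14.5833 [ 0.24266696 -0.13102561  0.24199421] 0.055299401163636325
```

View pics/k.png

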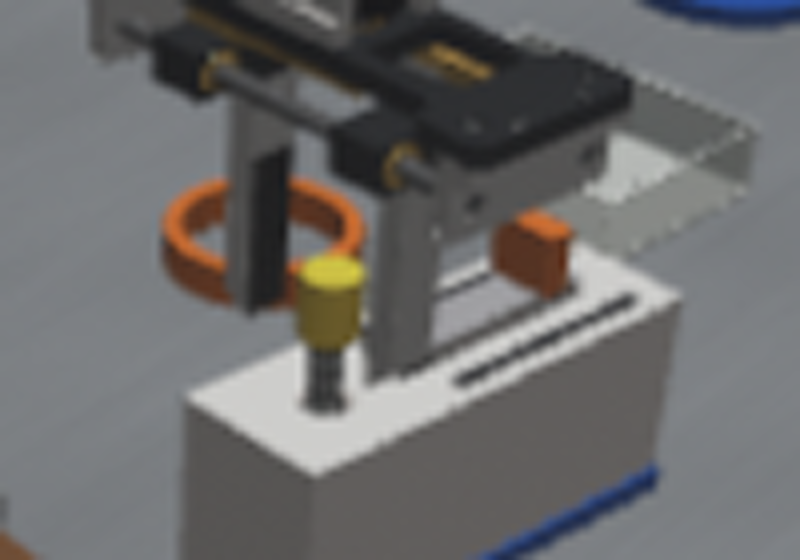

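The rod stands free in the bore with its head at crop (332,300). Re-measuring the tab and head while I work out the clamp position.

```bash
python3 - <<'E'
from h import *
cs=lambda x,y:((x+.5)/4-.5+210,(y+.5)/4-.5+140)
b=np.array([.5538,.0926]); u=np.array([np.sin(.17),np.cos(.17)]); v=np.array([u[1],-u[0]])
im=cv2.imread("pics/top0.png"); h=cv2.cvtColor(im,cv2.COLOR_BGR2HSV)
m=((h[...,0]>4)&(h[...,0]<22)&(h[...,1]>110)); m[:, :235]=0;m[:,275:]=0;m[:170]=0;m[205:]=0
y,x=np.nonzero(m); print("top blob",x.mean(),y.mean(),x.min(),x.max(),y.min(),y.max(),len(x))
p=ray("top",(x.mean(),y.mean()),.138)[:2]; print("tab top",p,(p-b)@u,(p-b)@v)
p=ray("scene",cs(645,45),.142)[:2]; print("tab sc",p,(p-b)@u,(p-b)@v)
# predicted outlines
for d in (94,98,102,106,110):
    print(d,[proj(n,np.r_[b+d/1000*u,.142]).round(1) for n in("scene","top")], "nosefront", [proj(n,np.r_[b+(d-70)/1000*u,.11]).round(1) for n in("scene","top")])
print("head top pred",proj("scene",[.5538,.0926,.161]))
o=cv2.imread("pics/scene0.png"); 
A=cv2.resize(o[145:190,330:400],None,fx=10,fy=10,interpolation=cv2.INTER_CUBIC)
B=cv2.resize(im[170:215,235:305],None,fx=10,fy=10,interpolation=cv2.INTER_CUBIC)
cv2.imwrite("pics/l1.png",A);cv2.imwrite("pics/l2.png",B)
E
```

```text
top blob 254.95238095238096 185.73809523809524 253 257 181 191 42
tab top [0.5705204  0.18849411] 0.09734057039618899 0.00025577690781179626
tab sc [0.5685642 0.1856018] 0.09415899874511352 -0.0011828912701937165
94 [array([371.1, 151.1]), array([256. , 185.7])] nosefront [array([352.1, 170.3]), array([282.8, 191.9])]
98 [array([372.2, 150.6]), array([254.5, 185.5])] nosefront [array([353.2, 169.7]), array([281.4, 191.7])]
102 [array([373.2, 150. ]), array([253. , 185.3])] nosefront [array([354.2, 169.1]), array([279.9, 191.5])]
106 [array([374.2, 149.5]), array([251.5, 185. ])] nosefront [array([355.3, 168.6]), array([278.5, 191.3])]
110 [array([375.2, 149. ]), array([250. , 184.8])] nosefront [array([356.3, 168. ]), array([277., 191.])]
head top pred [346.66849675 157.85537069]
```

View pics/l1.png

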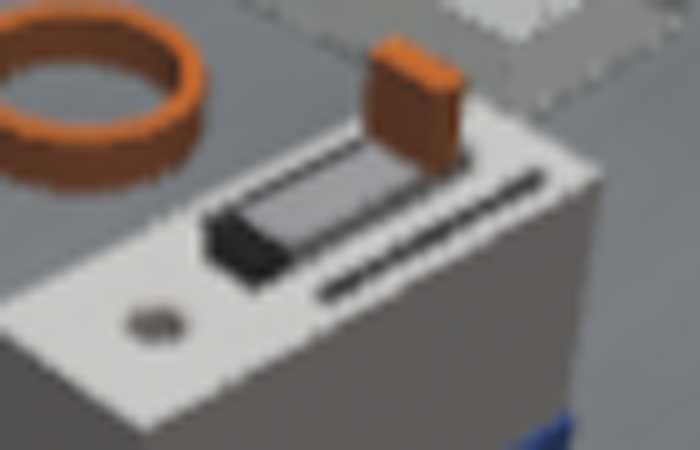

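View pics/l2.png

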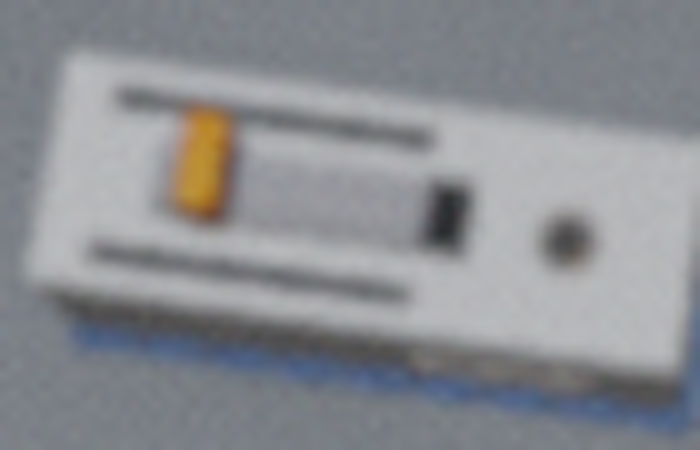

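play_rows(
  increments=[
    {"translation": [0, 0, 15], "delta_rot": [0, 0, 0], "grip": 60},
    {"translation": [0, 0, 35], "delta_rot": [0, 0, 0], "grip": 60},
    {"translation": [0, 0, 60], "delta_rot": [0, 0, 0], "grip": 60},
    {"translation": [0, 0, 80], "delta_rot": [0, 0, 0], "grip": 60},
    {"translation": [0, 0, 80], "delta_rot": [0, 0, 0], "grip": 60},
  ],
)

```text
time: 15.05
position: [0.5541, 0.0925, 0.413]
tcp_rot: [1.337, 1.12, -1.328]
ft_force: [0.5, 0.3, 0.3]
gripper_width: 0.0602
```

The top crop puts the tab at (205,165) and the nose at (450,215), so the tab centre is about 96 mm from the bore axis and the clamp is at roughly 0.014. Home is about 22 mm further on. I'll close the fingers, go behind the tab, descend, and push along −y of the magazine.

play_rows(
  increments=[
    {"translation": [4, 25, 0], "delta_rot": [0, 0, 0], "grip": 40},
    {"translation": [10, 60, 0], "delta_rot": [0, 0, 0], "grip": 20},
    {"translation": [16, 95, 0], "delta_rot": [0, 0, 0], "grip": 0},
    {"translation": [20.3, 120, 0], "delta_rot": [0, 0, 0], "grip": 0},
    {"translation": [20.3, 120, -10], "delta_rot": [0, 0, 0], "grip": 0},
    {"translation": [20.3, 120, -35], "delta_rot": [0, 0, 0], "grip": 0},
    {"translation": [20.3, 120, -50], "delta_rot": [0, 0, 0], "grip": 0},
    {"translation": [20.3, 120, -50], "delta_rot": [0, 0, 0], "grip": 0},
  ],
  newtons=10,
)

```text
time: 15.72
position: [0.5738, 0.2121, 0.3545]
tcp_rot: [1.329, 1.126, -1.339]
ft_force: [-0.2, -0.8, -0.5]
gripper_width: 0.0103
```

```bash
python3 - <<'E'
from h import *
s=observe(); print(s["time"],s["position"],s["ft_force"],s["gripper_width"])
a=get_image("scene")
cv2.imwrite("pics/m.png",cv2.resize(a[90:200,305:425],None,fx=6,fy=5,interpolation=cv2.INTER_CUBIC))
E
```

```text
15.7167 [0.57383198 0.2120955  0.35451138] [-0.19146305 -0.84026156 -0.4515114 ] 0.010297628279837946
```

View pics/m.png

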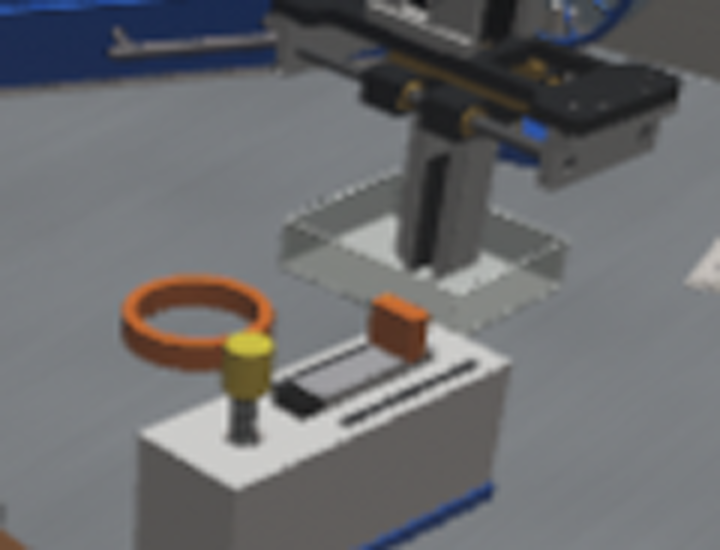

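The rod stands upright (crop 247,380), the clamp is untouched, and the closed fingers are behind and above the tab. Descending behind it.

play_rows(
  increments=[
    {"translation": [0, 0, -10], "delta_rot": [0, 0, 0], "grip": 0},
    {"translation": [0, 0, -20], "delta_rot": [0, 0, 0], "grip": 0},
    {"translation": [0, 0, -30], "delta_rot": [0, 0, 0], "grip": 0},
    {"translation": [0, 0, -37], "delta_rot": [0, 0, 0], "grip": 0},
    {"translation": [0, 0, -37], "delta_rot": [0, 0, 0], "grip": 0},
    {"translation": [0, 0, -37], "delta_rot": [0, 0, 0], "grip": 0},
  ],
)

```text
time: 16.27
position: [0.5743, 0.2125, 0.3215]
tcp_rot: [1.333, 1.124, -1.334]
ft_force: [0.3, 0.4, 1.3]
gripper_width: 0.0006
```

```bash
python3 - <<'E'
from h import *
s=observe(); print(s["time"],s["position"],s["ft_force"],s["gripper_width"])
a=get_image("scene")
cv2.imwrite("pics/n.png",cv2.resize(a[90:200,305:425],None,fx=6,fy=5,interpolation=cv2.INTER_CUBIC))
E
```

```text
16.2667 [0.57429822 0.21248706 0.32146645] [0.32632219 0.40446536 1.25644633] 0.0005583075861016496
```

View pics/n.png

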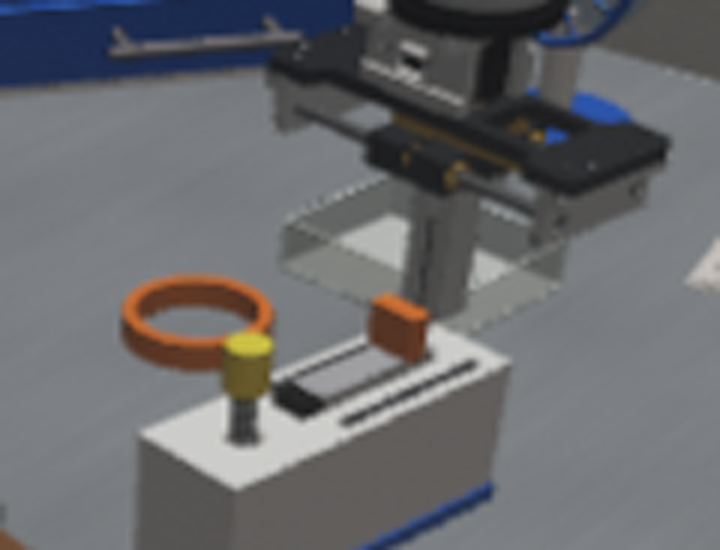

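play_rows(
  increments=[
    {"translation": [-0.3, -2, 0], "delta_rot": [0, 0, 0], "grip": 0},
    {"translation": [-0.7, -4, 0], "delta_rot": [0, 0, 0], "grip": 0},
    {"translation": [-1, -6, 0], "delta_rot": [0, 0, 0], "grip": 0},
    {"translation": [-1.4, -8, 0], "delta_rot": [0, 0, 0], "grip": 0},
  ],
)

```text
time: 16.65
position: [0.5729, 0.2044, 0.3221]
tcp_rot: [1.334, 1.124, -1.332]
ft_force: [1.5, 2.7, 1.0]
gripper_width: 0.0001
```

play_rows(
  increments=[
    {"translation": [-0.2, -1, 0], "delta_rot": [0, 0, 0], "grip": 0},
    {"translation": [-0.3, -2, 0], "delta_rot": [0, 0, 0], "grip": 0},
    {"translation": [-0.5, -3, 0], "delta_rot": [0, 0, 0], "grip": 0},
    {"translation": [-0.7, -4, 0], "delta_rot": [0, 0, 0], "grip": 0},
  ],
)

```text
time: 16.98
position: [0.5722, 0.2005, 0.322]
tcp_rot: [1.334, 1.124, -1.333]
ft_force: [1.9, 2.4, 2.2]
gripper_width: 0.0006
```

play_rows(
  increments=[
    {"translation": [-0.2, -1, 0], "delta_rot": [0, 0, 0], "grip": 0},
    {"translation": [-0.3, -2, 0], "delta_rot": [0, 0, 0], "grip": 0},
    {"translation": [-0.5, -3, 0], "delta_rot": [0, 0, 0], "grip": 0},
    {"translation": [-0.7, -4, 0], "delta_rot": [0, 0, 0], "grip": 0},
  ],
)

```text
time: 17.32
position: [0.5715, 0.1964, 0.3218]
tcp_rot: [1.333, 1.124, -1.333]
ft_force: [1.9, 3.2, 2.5]
gripper_width: 0.0003
```

```bash
python3 - <<'E'
from h import *
s=observe(); print(s["time"],s["position"],s["ft_force"],s["moment"])
a=get_image("scene")
cv2.imwrite("pics/o.png",cv2.resize(a[90:200,305:425],None,fx=6,fy=5,interpolation=cv2.INTER_CUBIC))
E
```

```text
17.3167 [0.57147666 0.19642497 0.32176033] [1.87517046 3.21436053 2.48235432] [ 0.49146309 -0.22959596  0.05039092]
```

View pics/o.png

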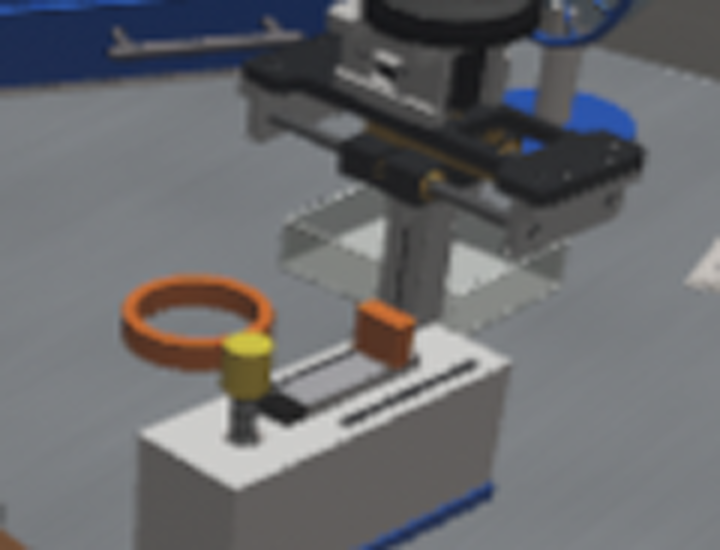

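The clamp is sliding at about 3 N and the nose has moved to crop (280,408). About 13 mm remain.

play_rows(
  increments=[
    {"translation": [-0.2, -1, 0], "delta_rot": [0, 0, 0], "grip": 0},
    {"translation": [-0.3, -2, 0], "delta_rot": [0, 0, 0], "grip": 0},
    {"translation": [-0.5, -3, 0], "delta_rot": [0, 0, 0], "grip": 0},
    {"translation": [-0.7, -4, 0], "delta_rot": [0, 0, 0], "grip": 0},
    {"translation": [-0.8, -5, 0], "delta_rot": [0, 0, 0], "grip": 0},
    {"translation": [-1, -6, 0], "delta_rot": [0, 0, 0], "grip": 0},
  ],
)

```text
time: 17.87
position: [0.5705, 0.1904, 0.3217]
tcp_rot: [1.333, 1.124, -1.333]
ft_force: [1.6, 3.7, 1.9]
gripper_width: 0.0005
```

play_rows(
  increments=[
    {"translation": [-0.1, -0.5, 0], "delta_rot": [0, 0, 0], "grip": 0},
    {"translation": [-0.2, -1, 0], "delta_rot": [0, 0, 0], "grip": 0},
    {"translation": [-0.3, -1.5, 0], "delta_rot": [0, 0, 0], "grip": 0},
    {"translation": [-0.3, -2, 0], "delta_rot": [0, 0, 0], "grip": 0},
  ],
)

```text
time: 18.2
position: [0.5701, 0.1885, 0.3217]
tcp_rot: [1.333, 1.124, -1.333]
ft_force: [1.1, 3.6, 2.4]
gripper_width: 0.0008
```

```bash
python3 - <<'E'
from h import *
s=observe(); print(s["time"],s["position"],s["ft_force"],s["moment"])
a=get_image("scene")
cv2.imwrite("pics/p.png",cv2.resize(a[90:200,305:425],None,fx=6,fy=5,interpolation=cv2.INTER_CUBIC))
E
```

```text
18.2 [0.57014566 0.18847992 0.32173924] [1.06636943 3.64672481 2.39574076] [ 0.45058358 -0.10590216  0.02345943]
```

View pics/p.png

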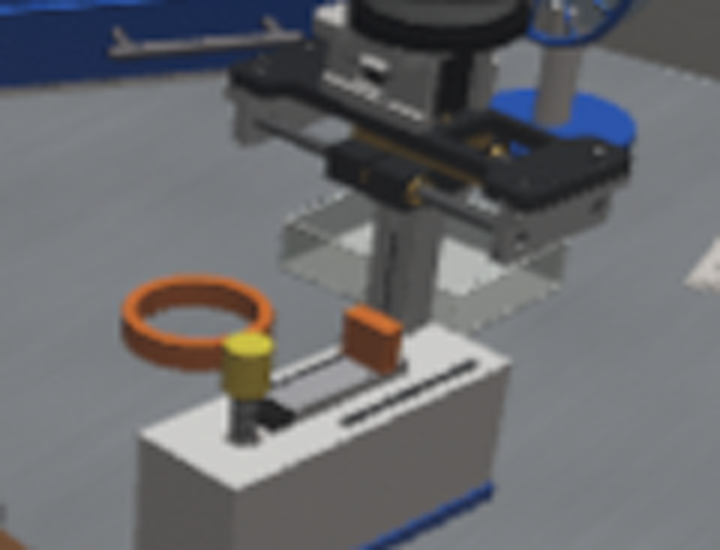

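The nose (crop 275,412) is within a few mm of the rod. Moving in small steps from here.

play_rows(
  increments=[
    {"translation": [-0.1, -0.5, 0], "delta_rot": [0, 0, 0], "grip": 0},
    {"translation": [-0.2, -1, 0], "delta_rot": [0, 0, 0], "grip": 0},
    {"translation": [-0.3, -1.5, 0], "delta_rot": [0, 0, 0], "grip": 0},
  ],
)

```text
time: 18.5
position: [0.5699, 0.187, 0.3217]
tcp_rot: [1.333, 1.124, -1.333]
ft_force: [0.9, 3.2, 2.9]
gripper_width: 0.0004
```

play_rows(
  increments=[
    {"translation": [-0.1, -0.5, 0], "delta_rot": [0, 0, 0], "grip": 0},
    {"translation": [-0.2, -1, 0], "delta_rot": [0, 0, 0], "grip": 0},
    {"translation": [-0.3, -1.5, 0], "delta_rot": [0, 0, 0], "grip": 0},
  ],
)

```text
time: 18.75
position: [0.5696, 0.1855, 0.3217]
tcp_rot: [1.333, 1.124, -1.333]
ft_force: [2.5, 1.8, 2.0]
gripper_width: 0.0005
```

play_rows(
  increments=[
    {"translation": [-0.1, -0.5, 0], "delta_rot": [0, 0, 0], "grip": 0},
    {"translation": [-0.2, -1, 0], "delta_rot": [0, 0, 0], "grip": 0},
  ],
)

```text
time: 18.92
position: [0.5694, 0.1845, 0.3218]
tcp_rot: [1.333, 1.124, -1.333]
ft_force: [2.2, 2.8, 1.3]
gripper_width: 0.0003
```

play_rows(
  increments=[
    {"translation": [-0.1, -0.5, 0], "delta_rot": [0, 0, 0], "grip": 0},
    {"translation": [-0.2, -1, 0], "delta_rot": [0, 0, 0], "grip": 0},
  ],
)

```text
time: 19.08
position: [0.5692, 0.1835, 0.3217]
tcp_rot: [1.333, 1.124, -1.333]
ft_force: [2.7, 4.3, 0.6]
gripper_width: 0.0005
```

play_rows(
  increments=[
    {"translation": [-0.1, -0.5, 0], "delta_rot": [0, 0, 0], "grip": 0},
    {"translation": [-0.2, -1, 0], "delta_rot": [0, 0, 0], "grip": 0},
  ],
)

```text
time: 19.25
position: [0.569, 0.1828, 0.3218]
tcp_rot: [1.334, 1.124, -1.332]
ft_force: [4.2, 9.1, -0.4]
gripper_width: 0.0004
```

Force rose to about 10 N at the expected home position. One more small nudge to confirm a hard stop.

play_rows(
  increments=[
    {"translation": [-0.1, -0.5, 0], "delta_rot": [0, 0, 0], "grip": 0},
    {"translation": [-0.1, -0.5, 0], "delta_rot": [0, 0, 0], "grip": 0},
  ],
)

```text
time: 19.42
position: [0.5689, 0.1825, 0.3218]
tcp_rot: [1.335, 1.125, -1.332]
ft_force: [5.6, 9.2, -1.0]
gripper_width: 0.0006
```

```bash
python3 - <<'E'
from h import *
s=observe(); print(s["time"],s["position"],s["ft_force"],s["moment"])
a=get_image("scene")
cv2.imwrite("pics/q.png",cv2.resize(a[140:200,320:400],None,fx=10,fy=9,interpolation=cv2.INTER_CUBIC))
E
```

```text
19.4167 [0.56888341 0.1825112  0.32175703] [ 5.60644519  9.21533279 -0.9959378 ] [ 1.56477736 -0.81671815  0.07881929]
```

View pics/q.png

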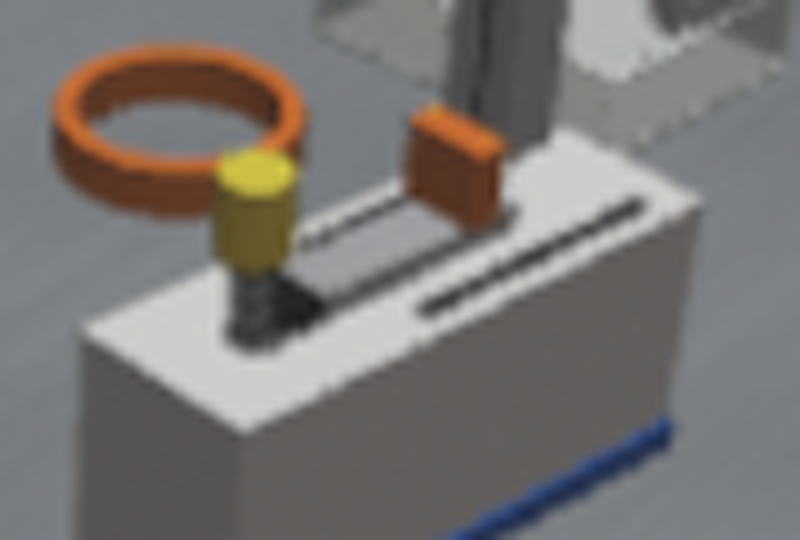

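play_rows(
  increments=[
    {"translation": [-0.1, -0.5, 0], "delta_rot": [0, 0, 0], "grip": 0},
    {"translation": [-0.1, -0.5, 0], "delta_rot": [0, 0, 0], "grip": 0},
  ],
)

```text
time: 19.63
position: [0.5688, 0.1822, 0.3218]
tcp_rot: [1.335, 1.125, -1.331]
ft_force: [5.2, 11.0, -1.7]
gripper_width: 0.0005
```

The hard stop is confirmed: force climbs to 12 N with almost no advance. Backing straight off and then up.

play_rows(
  increments=[
    {"translation": [0.2, 1, 0], "delta_rot": [0, 0, 0], "grip": 0},
    {"translation": [0.5, 3, 0], "delta_rot": [0, 0, 0], "grip": 0},
    {"translation": [1.5, 9, 0], "delta_rot": [0, 0, 0], "grip": 0},
    {"translation": [3, 18, 0], "delta_rot": [0, 0, 0], "grip": 0},
    {"translation": [3.4, 20, 15], "delta_rot": [0, 0, 0], "grip": 0},
    {"translation": [3.4, 20, 45], "delta_rot": [0, 0, 0], "grip": 0},
    {"translation": [3.4, 20, 80], "delta_rot": [0, 0, 0], "grip": 0},
    {"translation": [3.4, 20, 100], "delta_rot": [0, 0, 0], "grip": 0},
  ],
)

```text
time: 20.3
position: [0.5721, 0.2022, 0.4252]
tcp_rot: [1.335, 1.123, -1.331]
ft_force: [-0.1, 0.9, -0.0]
gripper_width: 0.0005
```

play_rows(
  increments=[
    {"translation": [-40, 30, 0], "delta_rot": [0, 0, 0], "grip": 0},
    {"translation": [-75, 60, 0], "delta_rot": [0, 0, 0], "grip": 0},
    {"translation": [-110, 90, 0], "delta_rot": [0, 0, 0], "grip": 0},
    {"translation": [-140, 120, 0], "delta_rot": [0, 0, 0], "grip": 0},
    {"translation": [-160, 145, 0], "delta_rot": [0, 0, 0], "grip": 0},
    {"translation": [-170, 160, 0], "delta_rot": [0, 0, 0], "grip": 0},
    {"translation": [-170, 160, 0], "delta_rot": [0, 0, 0], "grip": 0},
    {"translation": [-170, 160, 0], "delta_rot": [0, 0, 0], "grip": 0},
  ],
)

```text
time: 20.97
position: [0.4013, 0.3627, 0.4217]
tcp_rot: [1.331, 1.125, -1.332]
ft_force: [-0.5, -0.0, -0.7]
gripper_width: 0.0004
```

```bash
python3 - <<'E'
from h import *
s=observe(); print(s["time"],s["position"],s["ft_force"])
a=get_image("scene");t=get_image("top")
A=cv2.resize(a[145:190,330:400],None,fx=8,fy=8,interpolation=cv2.INTER_CUBIC)
cv2.imwrite("pics/r1.png",A);cv2.imwrite("pics/r2.png",cv2.resize(t[165:220,225:315],None,fx=8,fy=8,interpolation=cv2.INTER_CUBIC));cv2.imwrite("pics/r3.png",a);cv2.imwrite("pics/r4.png",t)
b=np.array([.5538,.0926]); u=np.array([np.sin(.17),np.cos(.17)])
h=cv2.cvtColor(t,cv2.COLOR_BGR2HSV); m=((h[...,0]>4)&(h[...,0]<22)&(h[...,1]>110)); m[:, :235]=0;m[:,285:]=0;m[:170]=0;m[205:]=0
y,x=np.nonzero(m); p=ray("top",(x.mean(),y.mean()),.138)[:2]; print("tab d",(p-b)@u,len(x))
print("head top pred", proj("scene",[.5535,.0906,.161]),proj("top",[.5535,.0906,.161]))
E
```

```text
20.9667 [0.4013271  0.36269212 0.42172251] [-0.46167313 -0.03179777 -0.74058285]
tab d 0.07391929005119065 42
head top pred [346.1126222  158.14854227] [291.36484818 189.49489338]
```

View pics/r1.png

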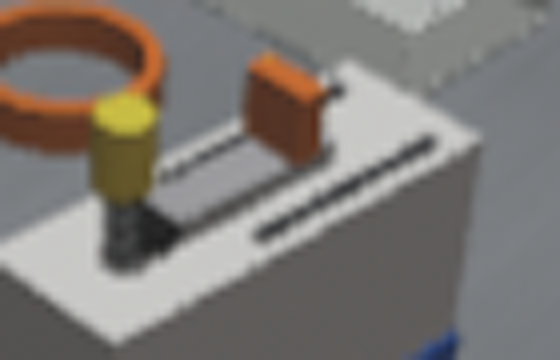

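View pics/r2.png

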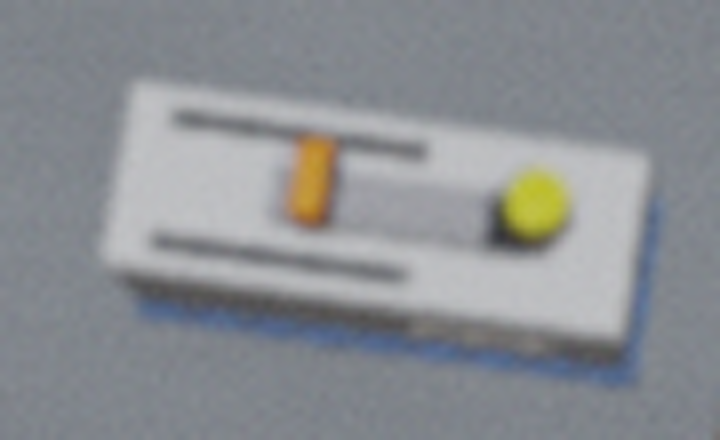

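View pics/r3.png

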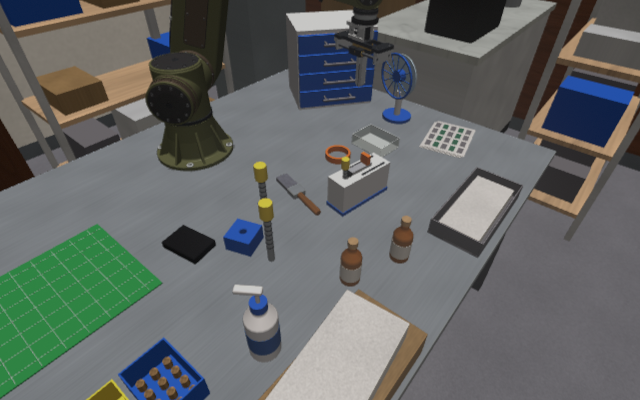

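View pics/r4.png

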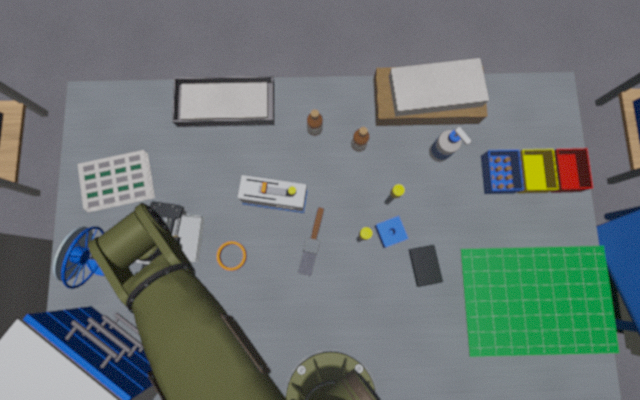

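The tab is now 73.9 mm from the bore axis, which puts the clamp at 0.036 (home). The nose touches the rod at crop (160,235), the rod is upright with its head at scene (346,159), the bystanders haven't moved, and the arm is clear. Handing in.

```bash
python3 -c "
from rig import *
print(close_job(), observe()['time'])"
```

```text
the job is handed in; nothing more can be done
the job is handed in; nothing more can be done
```

The job is done and handed in; the hand-in gave no verdict. The smallest yellow-headed rod now stands in the magazine's bore, and the clamp holds it against the far side.

- **Rod:** I took it from the blue stand and lowered it slowly until it touched the stoppers at about 69 mm depth. Contact force peaked at about 6 N; I eased off before letting go, and it then stood on its own.
- **Clamp:** I pushed the tab with closed fingers at about 3 N of sliding force until it came to a hard stop at about 12 N, then backed the arm away.
- **Last checks:** The tab measured 73.9 mm from the bore axis, which puts the clamp at about 0.036 (home). The nose is on the rod and the rod is upright. The bystanders and the two larger rods look unmoved, and the robot touches nothing. The last clock reading was about 21 s of the 54 s allowed.
- **Disagreements:** My first estimates of the tab and nose positions differed by about 9 mm because I had picked the wrong pixel on the tab; I measured again before pushing. The head's top appears about 1 px lower in the scene view than predicted, about the limit of what the images show. While lowering, the head may have slipped slightly in the light grip; I gripped a little more firmly, and there was no drop.

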